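Pack the sample pots in the bench carrier

ROBOT

A 7-joint arm with a two-finger parallel gripper is mounted at the origin on the work surface. World frame = base frame: x ahead of the robot, y to its left, z up, the work surface at z = 0. Lengths are in m, angles in rad, forces in N, time in s.
With the tool pointing down it reaches from about 0.35 to 0.9 m from the base axis. Payload 8.1 kg.
Tool frame: the origin (TCP) lies midway between the tips of the shut fingers; the grasp point (between the pads) lies arm.grasp_offset behind it (arm.grasp_offset is the distance from the TCP to the grasp point, in m); z points along the fingers, y is the line along which they close (so a half turn about z gives the same grasp; the last joint's range is limited). The gripper opens to 92 mm and grips with 3 to 60 N. Pads are 19 mm wide; open, the fingers measure 130 mm over their backs; the gripper's body (75 mm by 190 mm) begins 47 mm behind the grasp point.
Start: joints at [-1.361, 0.434, 0.025, 1.573, -0.012, 1.134, -0.075], TCP at [0.192, 0.595, 0.2] pointing down, gripper open.
Joint ranges: [-2.62, 2.62], [-0.44, 2.09], [-1.27, 1.32], [0.08, 2.57], [-1.32, 4.46], [0.12, 2], [-2.74, 2.74]. Speed limits (rad/s): [2.22, 2.22, 3.01, 3.01, 3.14, 3.14, 3.14].

INTERFACE

Orientations are given as a rotation vector (axis times angle).
In Python, from cell import observe, imaging, arm gives the robot as it stands.
- The arm moves only by the tool apply_moves, never from a script. Its argument "commands" is a list of rows, each a list of 5 numbers: the opening in per cent of the stroke, from 0 (shut) to 100 (fully open), then the shift along the world's x, y, z in units of 0.06 m (1.0 is 0.06 m), then the turn about the world's z in units of 0.5 rad (1.0 is 0.5 rad). A call has 1 to 12 rows; each row shifts and turns the commanded pose from where the row before left it; what a row does not reach is not made up. A row lasts 1/8 s, in which the tool goes at most 62.5 mm and 10.7 degrees, less where a joint would pass 70% of its speed; a pose out of reach is approached as far as the arm can. A call with a number of a shift or a turn outside -1 to 1 is refused whole. A call with a gripper value outside its range is refused whole. The fingers move at their own pace and stop on an object; "newtons" is the grip in N (left out, the last holds). Time passes only in rows, so rows that do not move let the fingers close. It gives the time, the measured TCP pose, the force, the opening and the grip force at its end, in the units of the state.
- observe(): the state, without advancing time (a new reading comes with each control period).
- imaging.get_image(name): name is "side" or "top" or "wrist"; returns (picture, depth): 384x512x3 uint8, red, green, blue; 384x512 float32, m along the optical axis (not along the pixel's ray), 0 where there is no reading.
- imaging.camera_params(name): a dict with "camera_matrix" (3x3 intrinsics, pixels), "origin" and "rotation" of the camera in the world; the wrist camera has in their place "tool_from_camera" (4x4, takes a point from camera to tool coordinates, whose origin is the TCP and whose axes are the flange's). Camera axes: x right, y up, looking along -z (the intrinsics and any distortion apply to the point x, -y, -z); pixel columns grow to the right and rows downward; lengths in m; the calibration is good to about 2 mm. The wrist camera is an equidistant fisheye: a pixel r from the principal point sees the ray r / f radians off the axis. A picture is of the moment at which its call begins: read the wrist's pose just before it. camera_params takes no time and is no camera call.
- arm.sign_off(): hands the job in; it is judged then, once.
The state is a dict: "clock": time; "joints": joint angles; "dq": joint speeds; "joint_efforts": joint torques, N m; "position": TCP position; "ee_rot": TCP orientation; "force": force on the tool from outside, world axes, zero at the start; "ft_torque": the same for the moment, N m; "width": opening from 0.0 (shut) to 1.0 (fully open); "gripper_force": force on a finger pad.
Only numpy, scipy, OpenCV 4.12 (cv2) and the standard library are available. Lean on these libraries where they do the work, as an engineer would, in place of code of your own. Each camera call takes 0.05 s, during which the arm holds its last target. There are 200 camera calls.

TASK

Pack the three sample pots for carrying: stand the blue pot on the aluminium carrier, in front of its black V stop, then nest the yellow pot fully down into the blue one, and then the red pot fully down into the yellow one. Finally slide the clamp by its green grip along its track until its steel jaw holds the blue pot snugly home against the V, with the stack still upright, and let go. Do not tip any pot over, and leave the bottle, the tip box and the tube rack where they stand.

Things in the scene. Friction and masses are not known exactly. Their poses are not given: they have to be found in the camera images.
- pot_blue: Blue stacking pot, upright, loose, about 60 g, 72 mm tall, open on top. Upper cup (33 to 72 mm up): 60 mm outer, 54 mm inner diameter. Foot (0 to 33 mm): 48 mm diameter, flat step at 33 mm. A foot enters another pot's mouth until the step rests on the rim: undersides then 39 mm apart. Grip across the cup near the rim. Origin: centre of underside, z up its axis
- pot_yellow: Yellow stacking pot, upright, loose, about 60 g, 72 mm tall, open on top. Upper cup (33 to 72 mm up): 60 mm outer, 54 mm inner diameter. Foot (0 to 33 mm): 48 mm diameter, flat step at 33 mm. A foot enters another pot's mouth until the step rests on the rim: undersides then 39 mm apart. Grip across the cup near the rim. Origin: centre of underside, z up its axis
- pot_red: Red stacking pot, upright, loose, about 60 g, 72 mm tall, open on top. Upper cup (33 to 72 mm up): 60 mm outer, 54 mm inner diameter. Foot (0 to 33 mm): 48 mm diameter, flat step at 33 mm. A foot enters another pot's mouth until the step rests on the rim: undersides then 39 mm apart. Grip across the cup near the rim. Origin: centre of underside, z up its axis
- carrier: Carrier fixed to the bench: aluminium plate 110 mm (x) by 260 mm (y), 12 mm thick. Near its +y end a black V stop (two walls at 45 degrees, 26 mm tall above the plate, 8 mm thick) opens to -y; on its -y half a clamp slides along the carrier's y axis. Origin: centre of the plate's underside
- seat (a point): Point on the plate's top face (12 mm above the bench, 85 mm in +y from the carrier's origin, on a grey disc) where the centre of the blue pot's underside lies when it is fully home in the V. Axes as the carrier: V on the +y side, clamp on the -y side
- clamp_grip (a point): Centre of the top of the clamp's upright green grip: a block 22 mm (carrier x) by 26 mm (carrier y) by 60 mm tall, top 72.5 mm above the bench. A low steel bar joins it to an upright steel jaw, 50 mm wide, top 38 mm above the bench, face 96 mm in +y from the grip's centre. Axes as the carrier
- clamp (a joint): Position of the sliding clamp in m: 0 is fully open, grows as the clamp slides in the carrier's +y direction towards the V; at 0.065 its jaw just touches a pot that is fully home in the V; end stop at 0.068. It resists with about 2 N and stays where it is left
- bottle: Bystander: round glass bottle with a blue cap, 64 mm diameter, 130 mm tall, loose. Origin: centre of the underside
- tip_box: Bystander: clear pipette tip box with a yellow lid, 88 by 123 by 62 mm tall, loose. Origin: centre of the underside
- tube_rack: Bystander: blue rack 90 by 150 mm with red-capped tubes, 77 mm tall in all, loose. Origin: centre of the underside
Not all that is in view belongs to the job. Several things have the shape of the pot_blue; the one meant has the colours described above. There is more than one size of the pot_red; the one meant has the size given above.

How it is judged:
By the outcome, as a careful person would: the job done as asked, in the order asked, and still so for the second after the job is handed in, with the robot touching nothing.
It also fails if it takes over 72 s, if anything falls off the work surface, if the arm or the gripper's body presses on something with over 40 N, if the wrist force passes 120 N, or if a joint passes its speed limit or range.

## Working session

There is one attempt and no reset: what is moved stays moved. The work goes in short steps, Python scripts to look and compute and a tool call to move; the robot and the scene stay as the last step left them, time stands still between calls to the robot, and variables do not carry over. Pictures are saved under pics/ and viewed, at most 10 in all, crops included, and the job is handed in when it is done.

Besides the shell and the picture viewer there is one more tool, called after ">>>" as name([rows], argument=value, ...), one row to a line, values as JSON. apply_moves: Moves the arm, as the interface text tells. Its arguments: {"type":"object","properties":{"commands":{"type":"array"},"newtons":{"type":"number"}},"required":["commands"]}

```bash
mkdir -p pics; ls; cat > h.py <<'E'
import numpy as np, cv2
from cell import observe, imaging, arm
def cloud(name):
    p=imaging.camera_params(name); im,d=imaging.get_image(name)
    K=np.array(p["camera_matrix"]); v,u=np.mgrid[:384,:512]
    X=np.stack([(u-K[0,2])/K[0,0]*d,-(v-K[1,2])/K[1,1]*d,-d],-1)
    return im,d,X@np.array(p["rotation"]).T+np.array(p["origin"])
E
python3 - <<'E'
from h import *
print(imaging.camera_params("top"),imaging.camera_params("side"),imaging.camera_params("wrist"))
print(arm.grasp_offset, observe())
for n in("top","side"):
    im,d,P=cloud(n); np.savez(n+".npz",im=im,d=d,P=P)
    cv2.imwrite(f"pics/{n}0.png",cv2.resize(im[...,::-1],(800,600)))
E
```

```text
pics
{'camera_matrix': array([[453.14901046,   0.        , 258.58077987],
       [  0.        , 453.14901046, 193.46535671],
       [  0.        ,   0.        ,   1.        ]]), 'origin': array([ 0.4366509 , -0.09271208,  1.14825563]), 'rotation': array([ 0.08708463, -0.08800103, -1.55315811])} {'camera_matrix': array([[354.00711681,   0.        , 256.05167975],
       [  0.        , 354.00711681, 194.33786948],
       [  0.        ,   0.        ,   1.        ]]), 'origin': array([ 0.11700348, -0.54857371,  0.86150555]), 'rotation': array([ 0.6389886 , -0.24229048, -0.7129277 ])} {'camera_matrix': array([[297.31863964,   0.        , 260.5922789 ],
       [  0.        , 297.31863964, 196.64806175],
       [  0.        ,   0.        ,   1.        ]]), 'tool_from_camera': array([[ 1.10762153e-04,  9.59637273e-01,  2.81240631e-01,
         7.39654352e-02],
       [ 9.99998947e-01,  3.00644606e-04, -1.41968038e-03,
         7.79761769e-04],
       [-1.44693168e-03,  2.81240492e-01, -9.59636229e-01,
        -1.84309217e-01],
       [ 0.00000000e+00,  0.00000000e+00,  0.00000000e+00,
      
[... 365 characters left out ...]
706990e-01, -3.14461577e+01,
       -6.06430555e-02,  4.31045028e-02,  1.57112772e-04]), 'position': array([0.19219521, 0.59412389, 0.19962623]), 'ee_rot': array([-4.89367013e-01, -3.10313256e+00,  2.51831929e-03]), 'force': array([-0.20270868, -0.51517409, -0.18332974]), 'ft_torque': array([-0.00572707,  0.04200632,  0.03895208]), 'gripper_force': 0.0, 'width': 1.0043185125953078}Traceback (most recent call last):
  File "<stdin>", line 5, in <module>
  File "h.py", line 7, in cloud
    return im,d,X@np.array(p["rotation"]).T+np.array(p["origin"])
                ~~~~~~~~~~~~~~~~~~~~~~~~~~~^~~~~~~~~~~~~~~~~~~~~~
ValueError: operands could not be broadcast together with shapes (384,512) (3,)
```

Rotation is a rotation vector.

```bash
sed -i 's/np.array(p\["rotation"\]).T/cv2.Rodrigues(np.array(p["rotation"]))[0].T/' h.py
python3 - <<'E'
from h import *
for n in("top","side"):
    im,d,P=cloud(n); np.savez(n+".npz",im=im,d=d,P=P)
    cv2.imwrite(f"pics/{n}0.png",cv2.resize(im[...,::-1],(800,600)))
    if n=="top": print(np.median(P[::40,::60,2]))
E
```

```text
-0.0007025674842904284
```

View pics/top0.png

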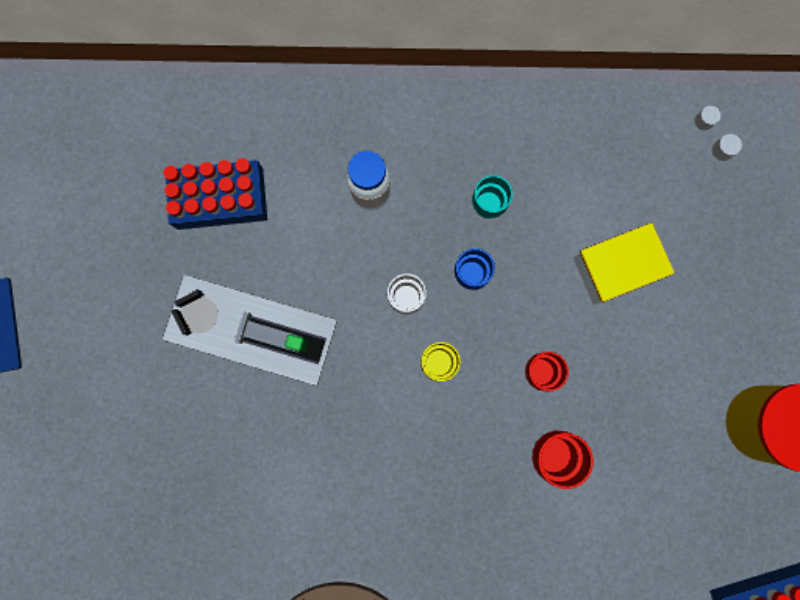

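View pics/side0.png

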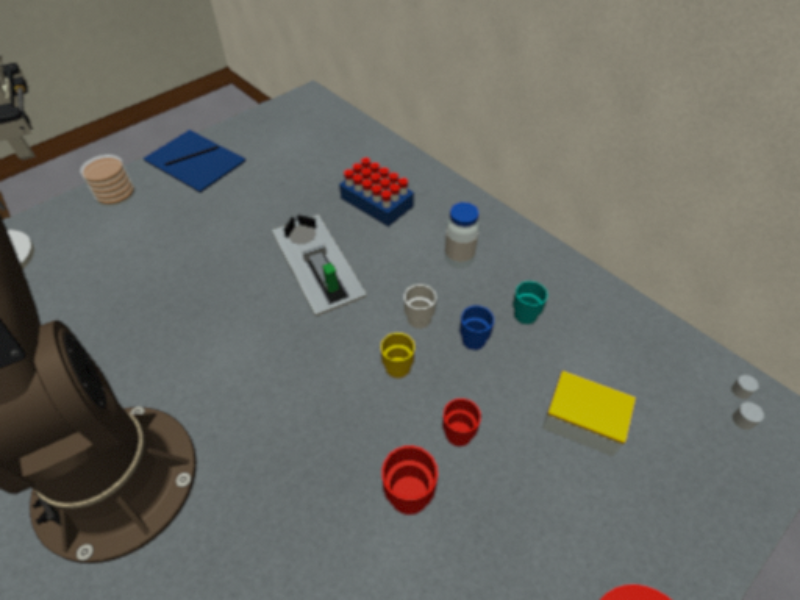

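The top view (800 px scale) shows the blue pot at (474,269), yellow at (440,362), the small red one at (547,371) and the larger red decoy at (562,460). The carrier is at (250,330), its V at (190,312) and the green grip at (294,342). Image left is +y and up is +x.

```bash
cat >> h.py <<'E'
from scipy.optimize import least_squares
def circ(p):
    r=least_squares(lambda q:np.hypot(*(p-q[:2]).T)-q[2],[*((p.max(0)+p.min(0))/2),.03],loss="soft_l1",f_scale=.002).x
    return r
E
python3 - <<'E'
from h import *
for n in("top","side"):
    z=np.load(n+".npz"); P=z["P"]; hsv=cv2.cvtColor(z["im"],cv2.COLOR_RGB2HSV).astype(int)
    for nm,(c,guess) in dict(blue=(112,(474,269)),yellow=(30,(440,362)),red=(0,(547,371)),bigred=(0,(562,460)),white=(None,(406,294)),teal=(None,(492,196))).items():
        if n=="top": g[nm]=P[int(guess[1]*.64),int(guess[0]*.64)][:2] if 'g' in globals() else None
        if n=="top" and g[nm] is None: pass
        m=(np.hypot(*(P[...,:2]-g[nm]).transpose(2,0,1))<.055)&(P[...,2]>.066)&(P[...,2]<.09)
        q=P[m]; print(n,nm,m.sum(),q[:,2].max().round(4) if m.sum() else 0,circ(q[:,:2]).round(4) if m.sum()>5 else '',"bb",((q.max(0)+q.min(0))/2).round(4),(q.max(0)-q.min(0)).round(4))
    m=(P[...,2]>.009)&(P[...,2]<.015)&(np.hypot(*(P[...,:2]-C0).transpose(2,0,1))<.16)
    print(n,"carrier",cv2.minAreaRect(P[m][:,:2].astype(np.float32)*1000),m.sum())
    m=(abs(hsv[...,0]-65)<20)&(hsv[...,1]>120)&(P[...,2]>.066)&(np.hypot(*(P[...,:2]-C0).transpose(2,0,1))<.16)
    print(n,"grip",P[m].mean(0),cv2.minAreaRect(P[m][:,:2].astype(np.float32)*1000),m.sum())
E
sed -i 's/x/x/' h.py
python3 - <<'E'
E
```

```text
Traceback (most recent call last):
NameError: name 'g' is not defined
```

```bash

python3 - <<'E'
from h import *
T=np.load("top.npz")["P"]; at=lambda u,v:T[int(v*.64),int(u*.64),:2]
G=dict(blue=(474,269),yellow=(440,362),red=(547,371),bigred=(562,460),white=(406,294),teal=(492,196),tipbox=(628,262),bottle=(367,170)); C0=at(225,330)
for n in("top","side"):
    z=np.load(n+".npz"); P=z["P"]; hsv=cv2.cvtColor(z["im"],cv2.COLOR_RGB2HSV).astype(int)
    for nm,p in G.items():
        m=(np.hypot(*(P[...,:2]-at(*p)).transpose(2,0,1))<.055)&(P[...,2]>.064)&(P[...,2]<.15)
        if m.sum()<6: print(nm,m.sum(),at(*p));continue
        q=P[m]; print(n,nm,m.sum(),q[:,2].max().round(4),circ(q[:,:2]).round(4),"bb",((q.max(0)+q.min(0))/2).round(4),np.ptp(q,0).round(4))
    near=np.hypot(*(P[...,:2]-C0).transpose(2,0,1))<.16
    m=(P[...,2]>.009)&(P[...,2]<.016)&near
    print(n,"carrier",cv2.minAreaRect(P[m][:,:2].astype(np.float32)*1000),m.sum())
    m=(abs(hsv[...,0]-65)<20)&(hsv[...,1]>120)&(P[...,2]>.066)&near
    print(n,"grip",P[m].mean(0),cv2.minAreaRect(P[m][:,:2].astype(np.float32)*1000),m.sum())
E
```

```text
top blue 114 0.0779 [ 0.6136 -0.1998  0.0282] bb [ 0.6138 -0.2008  0.071 ] [0.0584 0.0584 0.0138]
top yellow 103 0.077 [ 0.4688 -0.1485  0.0283] bb [ 0.4689 -0.1493  0.0709] [0.057  0.0571 0.0121]
top red 117 0.0775 [ 0.4569 -0.3116  0.0283] bb [ 0.4573 -0.3119  0.071 ] [0.0568 0.0593 0.0131]
top bigred 369 0.1023 [ 0.3273 -0.3296  0.038 ] bb [ 0.327  -0.3311  0.0832] [0.0795 0.081  0.0382]
top white 107 0.0765 [ 0.5727 -0.095   0.0282] bb [ 0.5732 -0.0955  0.0704] [0.0583 0.0576 0.0122]
top teal 128 0.076 [ 0.73   -0.2274  0.0283] bb [ 0.7302 -0.2272  0.07  ] [0.0595 0.0586 0.012 ]
top tipbox 202 0.0678 [ 0.6282 -0.4331  0.0378] bb [ 0.627  -0.4363  0.0659] [0.0958 0.1068 0.0038]
top bottle 693 0.1346 [ 0.7435 -0.0341  0.023 ] bb [ 0.7463 -0.0332  0.0993] [0.0592 0.0621 0.0704]
top carrier ((517.82666015625, 159.56642150878906), (252.71405029296875, 109.90706634521484), 74.48656463623047) 3152
top grip [0.49387659 0.07469022 0.07120644] ((494.2086486816406, 74.78532409667969), (25.405988693237305, 21.316905975341797), 76.85411071777344) 96
side blue 126 0.0764 [ 0.6126 -0.2034  0.02
[... 325 characters left out ...]
.0835] [0.0805 0.0798 0.039 ]
side white 132 0.0755 [ 0.5715 -0.0986  0.0282] bb [ 0.5714 -0.0978  0.0698] [0.06   0.0626 0.0115]
side teal 129 0.0769 [ 0.7289 -0.2311  0.0282] bb [ 0.7292 -0.2307  0.0705] [0.0601 0.0593 0.0128]
side tipbox 318 0.0681 [ 0.6252 -0.4355  0.0361] bb [ 0.6264 -0.4368  0.0661] [0.0997 0.1043 0.0041]
side bottle 516 0.1343 [ 0.7439 -0.0396  0.0242] bb [ 0.7435 -0.0394  0.0992] [0.06   0.0602 0.0702]
side carrier ((517.4335327148438, 159.27679443359375), (250.98854064941406, 110.94415283203125), 74.6229019165039) 1361
side grip [0.48952652 0.0699235  0.07245612] ((491.3920593261719, 72.14765167236328), (26.898136138916016, 17.533647537231445), 70.76544952392578) 42
```

>>> apply_moves([
  [100,0.3,-0.4,0,0],
  [100,0.5,-0.6,0.1,0],
  [100,0.5,-0.7,0.1,0],
  [100,0.5,-0.7,0.1,0],
  [100,0.5,-0.7,0.1,0],
  [100,0.5,-0.7,0.1,0],
  [100,0.5,-0.7,0.1,0],
  [100,0.5,-0.7,0.1,0],
  [100,0.5,-0.7,0,0],
  [100,0.5,-0.7,0,0],
  [100,0.2,-0.4,0,0],
  [100,0,0,0,0],
], newtons=15)

```text
clock: 1.65
position: [0.4932, 0.1721, 0.2423]
ee_rot: [0.496, 3.102, -0.001]
force: [-0.1, -0.0, 0.7]
width: 1.001
gripper_force: 0.0
```

```bash
cat >> h.py <<'E'
def wrist(name=None):
    s=observe(); p=imaging.camera_params("wrist"); im,d=imaging.get_image("wrist")
    K=np.array(p["camera_matrix"]); v,u=np.mgrid[:384,:512]
    a=(u-K[0,2])/K[0,0]; b=(v-K[1,2])/K[1,1]; th=np.hypot(a,b); k=np.tan(th)/np.maximum(th,1e-9)
    X=np.stack([a*k*d,-b*k*d,-d],-1); M=np.array(p["tool_from_camera"])
    X=X@M[:3,:3].T+M[:3,3]
    P=X@cv2.Rodrigues(np.array(s["ee_rot"]))[0].T+np.array(s["position"]); P[d==0]=9
    if name: cv2.imwrite(f"pics/{name}.png",im[...,::-1])
    return s,im,d,P
def rims(P,G,lo=.064,hi=.08,R=.055):
    for nm,p in G.items():
        m=(np.hypot(*(P[...,:2]-p).transpose(2,0,1))<R)&(P[...,2]>lo)&(P[...,2]<hi)
        q=P[m]
        if m.sum()>20: print(nm,m.sum(),q[:,2].max().round(4),circ(q[:,:2]).round(4),"bb",((q.max(0)+q.min(0))/2).round(4),np.ptp(q,0).round(4))
G=dict(blue=(.613,-.2015),yellow=(.468,-.150),red=(.456,-.3135))
def carrier(im,P):
    hsv=cv2.cvtColor(im,cv2.COLOR_RGB2HSV).astype(int); near=np.hypot(*(P[...,:2]-[.5175,.159]).transpose(2,0,1))<.16
    m=(P[...,2]>.007)&(P[...,2]<.017)&near; r=cv2.minAreaRect(P[m][:,:2].astype(np.float32)*1000); print("carrier",r,np.median(P[m][:,2]))
    m=(abs(hsv[...,0]-65)<20)&(hsv[...,1]>120)&(P[...,2]>.066)&near
    if m.sum()>5: print("grip",P[m].mean(0).round(4),cv2.minAreaRect(P[m][:,:2].astype(np.float32)*1000),m.sum())
    m=(P[...,2]>.032)&(P[...,2]<.042)&near; y=np.array([.267,.964]); x=np.array([.964,-.267]); q=P[m][:,:2]-[.5175,.159]
    t=q@y; v=t>.03
    print("V: y",t[v].min(),t[v].max(),"x",(q@x)[v].min(),(q@x)[v].max(),"| jaw y pct",np.percentile(t[~v],[2,20,50,80,98]) if (~v).sum() else '')
    return m
E
python3 - <<'E'
from h import *
s,im,d,P=wrist("w1"); print(s["position"],s["ee_rot"],s["joints"])
carrier(im,P); rims(P,G)
E
```

```text
[0.49321485 0.17208381 0.2423093 ] [ 4.96410682e-01  3.10190643e+00 -1.38587882e-03] [-0.64877094  0.23031887  0.2603557   1.77527737 -0.06363769  1.1445442
  0.88478176]
carrier ((517.825439453125, 157.148193359375), (260.94549560546875, 111.14299011230469), 74.56592559814453) 0.012190322838986203
grip [0.494  0.0781 0.0732] ((506.5057067871094, 139.07040405273438), (152.6194305419922, 22.116748809814453), 78.86968231201172) 322
V: y 0.08560390437216077 0.11960402683242423 x -0.035929756410659895 0.03725200022950236 | jaw y pct [-0.09150983  0.00169258  0.00467803  0.00757551  0.0093654 ]
yellow 219 0.0731 [ 0.47   -0.1467  0.0283] bb [ 0.4648 -0.147   0.0685] [0.0485 0.0599 0.0091]
red 101 0.0728 [ 0.4576 -0.3107  0.0283] bb [ 0.4521 -0.3086  0.0684] [0.046  0.0569 0.0088]
```

View pics/w1.png

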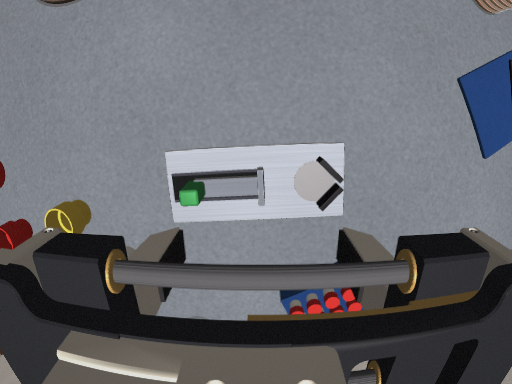

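Wrist view: the carrier is in full view with the grip at (190,197), the jaw at (261,187) and the seat disc at (314,181). The wrist fit gives 261 x 111 mm, so I trust it. Now going above the blue pot.

>>> apply_moves([
  [100,0.1,-0.4,0,0],
  [100,0.25,-0.7,0,0],
  [100,0.25,-0.8,0,0],
  [100,0.25,-0.8,0,0],
  [100,0.25,-0.8,-0.1,0],
  [100,0.25,-0.8,-0.2,0],
  [100,0.25,-0.8,-0.2,0],
  [100,0.25,-0.7,-0.2,0],
  [100,0.15,-0.4,0,0],
  [100,0,0,0,0],
])

```text
clock: 2.95
position: [0.6126, -0.198, 0.1997]
ee_rot: [-0.491, -3.102, 0.001]
force: [-0.7, 0.9, 0.3]
width: 0.999
gripper_force: 0.0
```

```bash
python3 - <<'E'
from h import *
s,im,d,P=wrist(); print(s["position"],s["ee_rot"])
rims(P,G)
E
```

```text
[ 0.61256069 -0.19803776  0.19974889] [-4.91410131e-01 -3.10217318e+00  7.17050409e-04]
blue 596 0.0739 [ 0.6143 -0.1994  0.0282] bb [ 0.6147 -0.1995  0.069 ] [0.0592 0.0595 0.0099]
yellow 611 0.075 [ 0.4707 -0.1483  0.0281] bb [ 0.47   -0.1478  0.0696] [0.0596 0.0599 0.011 ]
red 614 0.0744 [ 0.4585 -0.3111  0.0282] bb [ 0.4585 -0.3118  0.0692] [0.0603 0.0606 0.0103]
```

>>> apply_moves([
  [100,0.03,-0.03,-0.5,0],
  [100,0,0,-0.7,0],
  [100,0,0,-0.7,0],
  [100,0,0,-0.5,0],
  [100,0,0,-0.2,0],
  [100,0,0,0,0],
  [0,0,0,0,0],
  [0,0,0,0,0],
  [0,0,0,0,0],
  [0,0,0,0,0],
  [0,0,0,0,0],
], newtons=15)

```text
clock: 4.38
position: [0.6146, -0.1995, 0.045]
ee_rot: [0.49, 3.102, -0.0]
force: [-0.7, 0.3, -0.7]
width: 0.504
gripper_force: 0.2
```

>>> apply_moves([
  [0,0,0,0,0],
  [0,0,0,0,0],
])

```text
clock: 4.62
position: [0.614, -0.1991, 0.0443]
ee_rot: [-0.49, -3.103, -0.0]
force: [0.4, -0.6, 1.3]
width: 0.287
gripper_force: 0.2
```

```bash
python3 - <<'E'
from h import *
s,im,d,P=wrist("w2"); rims(P,G)
E
```

```text
blue 1739 0.08 [ 0.6209 -0.1831  0.0294] bb [ 0.6191 -0.1856  0.072 ] [0.0581 0.0681 0.016 ]
yellow 821 0.0739 [ 0.4702 -0.1485  0.0286] bb [ 0.4873 -0.1523  0.069 ] [0.0254 0.0507 0.0099]
red 1777 0.074 [ 0.4585 -0.3109  0.0281] bb [ 0.4578 -0.3114  0.069 ] [0.0604 0.0602 0.01  ]
```

View pics/w2.png

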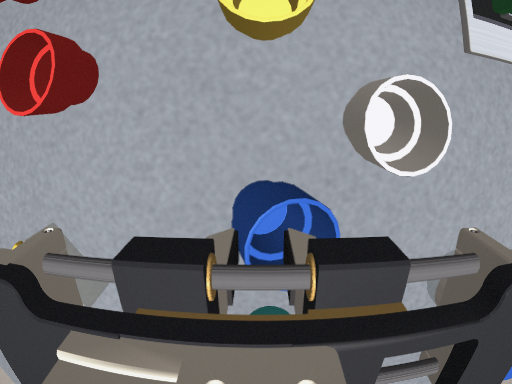

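The fingers have closed past the pot (width 0.29, no grip force) and it has shifted about 17 mm along the closing line, possibly leaning. Before anything else moves, I'm checking its geometry.

```bash
python3 - <<'E'
from h import *
s,im,d,P=wrist(); hsv=cv2.cvtColor(im,cv2.COLOR_RGB2HSV).astype(int)
print(s["width"],s["position"],s["gripper_force"],s["force"])
m=(abs(hsv[...,0]-112)<12)&(hsv[...,1]>150)&(np.hypot(*(P[...,:2]-[.62,-.185]).transpose(2,0,1))<.07)
q=P[m]; print(m.sum(),q.min(0),q.max(0))
c=np.array([.308,.952]);x=np.array([.952,-.308]); t=(q[:,:2]-s["position"][:2])
A=t@c; B=t@x
for a in np.arange(-.03,.06,.01):
    k=(A>a)&(A<a+.01)
    if k.sum(): print(a.round(3),k.sum(),"z",np.percentile(q[k,2],[1,50,99]).round(3),"B",B[k].min().round(3),B[k].max().round(3))
print([P[v,u].round(3) for v,u in [(240,228),(240,297),(255,232),(255,293)]])
S,_,Q=cloud("side"); 
cv2.imwrite("pics/s2.png",cv2.resize(S[150:270,220:380,::-1],(800,600),interpolation=cv2.INTER_CUBIC))
E
```

```text
0.24554212977100506 [ 0.61395934 -0.19907288  0.0442337 ] 0.14977068070948008 [-1.29092846 -0.86097909 -0.69849954]
5655 [ 0.58639563 -0.21723866  0.0046696 ] [ 0.64444624 -0.14962614  0.14272583]
-0.02 315 z [0.019 0.05  0.071] B -0.019 0.01
-0.01 1252 z [0.018 0.069 0.085] B -0.026 0.024
0.0 1242 z [0.009 0.05  0.083] B -0.029 0.028
0.01 910 z [0.006 0.044 0.081] B -0.035 0.028
0.02 660 z [0.006 0.026 0.077] B -0.035 0.014
0.03 675 z [0.029 0.037 0.074] B -0.028 0.011
0.04 596 z [0.042 0.059 0.071] B -0.022 0.009
0.05 5 z [0.066 0.067 0.067] B -0.005 -0.002
[array([ 0.6  , -0.211,  0.089]), array([ 0.612, -0.177,  0.088]), array([ 0.601, -0.208,  0.105]), array([ 0.61 , -0.181,  0.106])]
```

View pics/s2.png

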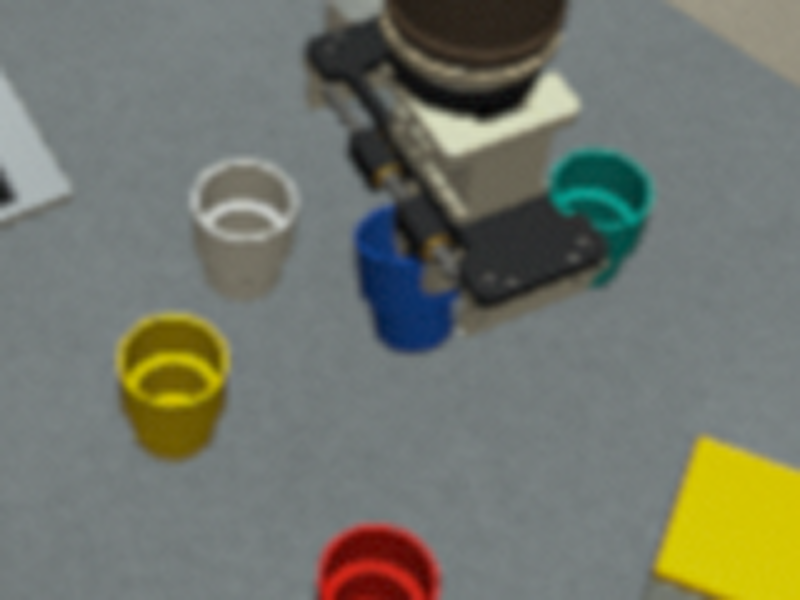

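The blue pot leans about 13° toward +y. One finger seems to be pushing it from outside while the other sits within the mouth. I'll open part way so the pot settles, then lift straight out and look again.

>>> apply_moves([
  [30,0,0,0,0],
  [38,0,0,0,0],
  [44,0,0,0,0],
  [44,0,0,0,0],
  [44,0,0,0,0],
  [44,0,0,0.1,0],
  [44,0,0,0.3,0],
  [44,0,0,0.5,0],
  [44,0,0,0.7,0],
  [44,0,0,0.7,0],
  [44,0,0,0.3,0],
  [44,0,0,0,0],
])

```text
clock: 6.28
position: [0.6149, -0.1994, 0.2021]
ee_rot: [0.489, 3.1, 0.0]
force: [-0.1, -0.2, -0.9]
width: 0.439
gripper_force: 0.0
```

```bash
python3 - <<'E'
from h import *
s,im,d,P=wrist("w3"); print(s["position"],s["width"]); rims(P,dict(blue=(.62,-.185),red=G["red"],yellow=G["yellow"]))
print({k:np.array(v).round(3) for k,v in s.items() if k in("force","ft_torque")})
E
```

```text
[ 0.61487532 -0.19936967  0.20206075] 0.4389613343912632
blue 567 0.0738 [ 0.6122 -0.2001  0.0282] bb [ 0.6126 -0.2001  0.0689] [0.0596 0.0598 0.0096]
red 600 0.0736 [ 0.4586 -0.3111  0.0282] bb [ 0.4584 -0.3115  0.0688] [0.0594 0.0601 0.0096]
yellow 613 0.0741 [ 0.4707 -0.1484  0.028 ] bb [ 0.4705 -0.1486  0.0691] [0.0593 0.0593 0.0101]
{'force': array([-0.136, -0.225, -0.908]), 'ft_torque': array([-0.041,  0.063, -0.032])}
```

View pics/w3.png

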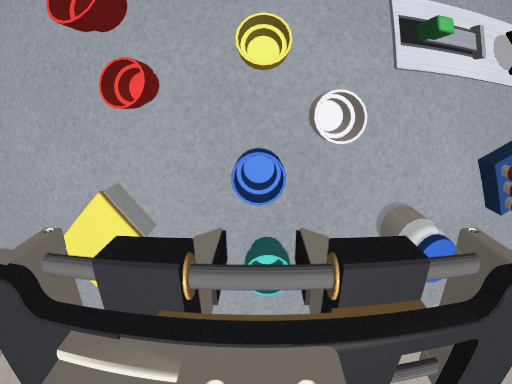

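Picture w3 shows the blue pot upright again at (259,177), only about 2 mm from where it stood. I'll retry in stages, opening fully first and checking before the fingers reach the wall.

>>> apply_moves([
  [100,0,0,0,0],
  [100,0,0,0,0],
  [100,0,0,0,0],
  [100,0,0,0,0],
  [100,0,0,0,0],
  [100,-0.04,-0.01,-0.5,0],
  [100,0,0,-0.7,0],
  [100,0,0,-0.7,0],
  [100,0,0,-0.5,0],
  [100,0,0,-0.1,0],
  [100,0,0,0,0],
  [100,0,0,0,0],
])

```text
clock: 7.82
position: [0.6128, -0.2002, 0.052]
ee_rot: [0.489, 3.101, -0.0]
force: [-0.1, -0.8, 0.6]
width: 1.0
gripper_force: 0.0
```

```bash
cat >> h.py <<'E'
def bluecheck(c0=(.613,-.2),lo=.064,hi=.09,name=None):
    s,im,d,P=wrist(name); hsv=cv2.cvtColor(im,cv2.COLOR_RGB2HSV).astype(int)
    m=(abs(hsv[...,0]-112)<12)&(hsv[...,1]>150)&(np.hypot(*(P[...,:2]-c0).transpose(2,0,1))<.06)&(P[...,2]>lo)&(P[...,2]<hi)
    q=P[m]; t=q[:,:2]-s["position"][:2]; A=t@[.308,.952]; B=t@[.952,-.308]
    print(s["position"].round(4),"w",s["width"],"gf",s["gripper_force"],"rim A",A.min(),A.max(),"B",B.min(),B.max(),circ(q[:,:2]))
    for a in (A.min(),A.max()-.006): print("z at A end",q[(A>=a)&(A<=a+.006),2].max())
E
python3 -c "
from h import *
bluecheck(name='w4')"
```

```text
[ 0.6128 -0.2002  0.052 ] w 1.000229944902002 gf 0.0 rim A -0.029712065643310158 0.02895810701291432 B -0.03007851605311697 0.022568707642245122 [ 0.61163397 -0.19996868  0.02782754]
z at A end 0.0736838536430804
z at A end 0.07368794139918021
```

>>> apply_moves([
  [68,0,0,0,0],
  [68,0,0,0,0],
  [68,0,0,0,0],
  [68,0,0,0,0],
], newtons=15)

```text
clock: 8.38
position: [0.6117, -0.1997, 0.0504]
ee_rot: [-0.489, -3.103, -0.0]
force: [0.2, 0.5, -0.2]
width: 0.683
gripper_force: 0.0
```

```bash
python3 -c "
from h import *
bluecheck(name='w5')"
```

```text
[ 0.6117 -0.1997  0.0504] w 0.6828721910771133 gf 0.0 rim A -0.029872822135105635 0.02924971337181691 B -0.02908201460768001 0.020985345400746213 [ 0.61159599 -0.1999594   0.0278042 ]
z at A end 0.07358508747176348
z at A end 0.07350618463032332
```

View pics/w5.png

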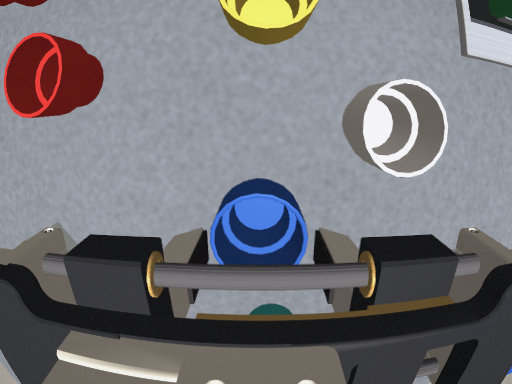

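w5 shows the pot centred between the fingers (rim centre about (259,232)), with a small even gap on each side. Closing a little further.

>>> apply_moves([
  [60,0,0,0,0],
  [60,0,0,0,0],
], newtons=20)

```text
clock: 8.68
position: [0.6118, -0.1997, 0.0504]
ee_rot: [-0.489, -3.103, -0.0]
force: [0.8, 0.3, 0.1]
width: 0.602
gripper_force: 0.0
```

```bash
python3 -c "
from h import *
bluecheck()"
```

```text
[ 0.6118 -0.1997  0.0504] w 0.6020740054852328 gf 0.0 rim A -0.02871553590023723 0.029118072649490238 B -0.029056855903637338 0.02149469188661099 [ 0.61156943 -0.19982799  0.0277133 ]
z at A end 0.07988107200718127
z at A end 0.07862961874955322
```

```bash
python3 - <<'E'
from h import *
s,im,d,P=wrist("w6"); t=P-s["position"]; A=t[...,:2]@[.308,.952]; B=t[...,:2]@[.952,-.308]; z=P[...,2]
hsv=cv2.cvtColor(im,cv2.COLOR_RGB2HSV).astype(int); bl=(abs(hsv[...,0]-112)<12)&(hsv[...,1]>150)
print(s["width"],s["gripper_force"])
r=np.hypot(A+.0,B+.0)
for lo in range(-30,30,6):
    k=bl&(A*1000>lo)&(A*1000<lo+6)&(z>.062)&(z<.1)&(abs(r-.028)<.004)
    print(lo,k.sum(),np.percentile(z[k],[50,98]).round(4) if k.sum() else '')
# finger pixels: non-blue greyish above bench within reach
k=~bl&(z>.03)&(z<.14)&(abs(B)<.03)&(abs(A)<.06)
for zl in np.arange(.03,.14,.01):
    kk=k&(z>zl)&(z<zl+.01)
    L=kk&(A<0);R=kk&(A>0)
    print(zl.round(2),[ (n.sum(),A[n].min().round(3),A[n].max().round(3),B[n].min().round(3),B[n].max().round(3)) if n.sum() else '' for n in(L,R)])
E
```

```text
0.5973981862506904 0.0
-30 255 [0.0715 0.0782]
-24 184 [0.0701 0.0729]
-18 96 [0.0713 0.0731]
-12 97 [0.0712 0.0734]
-6 89 [0.0716 0.0729]
0 97 [0.071 0.073]
6 94 [0.0713 0.0729]
12 102 [0.0715 0.0733]
18 196 [0.0712 0.073 ]
24 268 [0.0718 0.0733]
0.03 [(np.int64(44), np.float64(-0.026), np.float64(-0.001), np.float64(-0.029), np.float64(-0.015)), (np.int64(34), np.float64(0.003), np.float64(0.026), np.float64(-0.028), np.float64(-0.012))]
0.04 [(np.int64(8), np.float64(-0.025), np.float64(-0.02), np.float64(-0.022), np.float64(-0.016)), (np.int64(9), np.float64(0.023), np.float64(0.027), np.float64(-0.018), np.float64(-0.01))]
0.05 [(np.int64(10), np.float64(-0.026), np.float64(-0.013), np.float64(-0.017), np.float64(0.025)), (np.int64(8), np.float64(0.013), np.float64(0.027), np.float64(-0.014), np.float64(0.024))]
0.06 [(np.int64(19), np.float64(-0.026), np.float64(-0.014), np.float64(-0.017), np.float64(0.024)), (np.int64(15), np.float64(0.015), np.float64(0.028), np.float64(-0.014), np.float64(0.024))]
0.07 [(np.int64(44), np.float64(-0.034), np.float64(-0.021), np.float64(-0.01
[... 591 characters left out ...]
t64(0.001)), (np.int64(335), np.float64(0.028), np.float64(0.046), np.float64(-0.01), np.float64(0.002))]
0.11 [(np.int64(296), np.float64(-0.041), np.float64(-0.026), np.float64(-0.01), np.float64(0.012)), (np.int64(291), np.float64(0.028), np.float64(0.042), np.float64(-0.01), np.float64(0.011))]
0.12 [(np.int64(184), np.float64(-0.029), np.float64(-0.026), np.float64(-0.002), np.float64(0.013)), (np.int64(182), np.float64(0.028), np.float64(0.038), np.float64(-0.01), np.float64(0.013))]
0.13 [(np.int64(156), np.float64(-0.03), np.float64(-0.029), np.float64(-0.008), np.float64(0.01)), (np.int64(166), np.float64(0.03), np.float64(0.031), np.float64(-0.008), np.float64(0.01))]
0.14 ['', '']
```

The finger faces end at about z = 0.078 in the wrist depth although the TCP reads 0.050. So the real tips are roughly 27 mm higher than reported and were passing over the rim. I'll open, go about 27 mm lower and watch the force.

>>> apply_moves([
  [90,0,0,0,0],
  [90,0,0,0,0],
  [90,0,0,0,0],
  [90,0,0,0,0],
  [90,0,0,-0.15,0],
  [90,0,0,-0.15,0],
  [90,0,0,-0.15,0],
  [90,0,0,0,0],
])

```text
clock: 9.78
position: [0.611, -0.1995, 0.0222]
ee_rot: [-0.489, -3.101, -0.0]
force: [0.0, -0.5, 0.4]
width: 0.9
gripper_force: 0.0
```

```bash
cat >> h.py <<'E'
def fingers(s,P):
    t=P-s["position"]; A=t[...,:2]@[.308,.952]; B=t[...,:2]@[.952,-.308]; z=P[...,2]-s["position"][2]; h=s["width"]*.046
    for sg in(-1,1):
        k=(sg*A>h+.003)&(sg*A<h+.016)&(abs(B)<.012)&(z>-.05)&(z<.09)
        print("finger",sg,"z rel TCP",np.histogram(z[k],np.arange(-.02,.071,.005))[0])
E
python3 -c "
from h import *
s,im,d,P=wrist();print(s['position'],s['force'],s['width']);fingers(s,P)
bluecheck()"
```

```text
[ 0.61100272 -0.19948434  0.02224337] [ 0.01989437 -0.51847048  0.39777051] 0.9001068980206207
finger -1 z rel TCP [  0   0   0   0   0   0   0   0   0   5  34  67  80  91 100 106 122  98]
finger 1 z rel TCP [  0   0   0   0   0   0   0   0   0  20  52  77  87 101 108 124 133 113]
[ 0.6114 -0.1997  0.0228] w 0.9016968795806061 gf 0.0 rim A -0.029701517098684897 0.02893939392251077 B -0.02871713397683063 0.03106291503496449 [ 0.61182842 -0.20011446  0.0280537 ]
z at A end 0.07332795052882221
z at A end 0.07356780007425183
```

Tips sit about 27 mm above the reported TCP, so they are now at z ≈ 0.049, beside the cup. Closing.

>>> apply_moves([
  [50,0,0,0,0],
  [50,0,0,0,0],
  [50,0,0,0,0],
  [50,0,0,0,0],
  [50,0,0,0,0],
  [50,0,0,0,0],
], newtons=15)

```text
clock: 10.62
position: [0.6119, -0.1998, 0.0236]
ee_rot: [0.49, 3.103, 0.0]
force: [-0.0, -0.6, 2.2]
width: 0.636
gripper_force: 15.0
```

```bash
python3 -c "
from h import *
bluecheck()"
```

```text
[ 0.6119 -0.1998  0.0236] w 0.6357613089659454 gf 15.00029430957511 rim A -0.028670807137412397 0.0306812054409413 B -0.029073021208771924 0.030691102666729596 [ 0.61238416 -0.19892456  0.02808713]
z at A end 0.07461795559719576
z at A end 0.07423265081940504
```

Gripped at 58.5 mm with 15 N. Lifting and carrying it to just in front of the V.

>>> apply_moves([
  [50,0,0,0.3,0],
  [50,0,0,0.6,0],
  [50,0,0,0.7,0],
  [50,-0.05,0.3,0.1,0],
  [50,-0.13,0.7,0,0],
  [50,-0.13,0.8,0,0],
  [50,-0.13,0.8,0,0],
  [50,-0.13,0.8,0,0],
  [50,-0.13,0.8,0,0],
  [50,-0.13,0.8,0,0],
  [50,-0.13,0.8,0,0],
])

```text
clock: 12.05
position: [0.553, 0.1504, 0.1255]
ee_rot: [-0.488, -3.103, -0.0]
force: [1.4, 0.3, -0.4]
width: 0.64
gripper_force: 15.0
```

>>> apply_moves([
  [50,-0.13,0.8,0,0],
  [50,-0.1,0.5,0,0],
  [50,-0.02,0.15,0,0],
  [50,0,0,0,0],
  [50,0,0,0,0],
])

```text
clock: 12.68
position: [0.5395, 0.2333, 0.1255]
ee_rot: [0.493, 3.102, -0.001]
force: [0.4, -0.2, -0.3]
width: 0.637
gripper_force: 15.0
```

```bash
python3 -c "
from h import *
s,im,d,P=wrist();print(s['position'],s['width'],s['gripper_force']);carrier(im,P)
bluecheck(s['position'][:2],.14,.19)"
```

```text
[0.53952649 0.23334407 0.12551033] 0.6372287408630013 14.998974341433495
carrier ((517.4791870117188, 156.9392547607422), (260.9498291015625, 110.48829650878906), 74.5665512084961) 0.012027667362314233
grip [0.4942 0.0789 0.0714] ((494.4404602050781, 77.16808319091797), (24.818660736083984, 21.360132217407227), 74.0660171508789) 482
V: y 0.08606720096591626 0.12015797829076472 x -0.035969738042212006 0.01528320940380007 | jaw y pct [-0.08884406 -0.0727984   0.00521401  0.00866202  0.01002721]
[0.5396 0.2334 0.1256] w 0.6376943870575211 gf 14.998887071851641 rim A -0.028695085104538096 0.030643792291461174 B -0.029125594876520666 0.03129587515738414 [0.53979194 0.23436783 0.02805571]
z at A end 0.17668984825693038
z at A end 0.1761591269338736
```

>>> apply_moves([
  [50,0,0,-0.4,0],
  [50,0,0,-0.5,0],
  [50,0,0,-0.4,0],
  [50,0,0,-0.15,0],
  [50,0,0,-0.03,0],
  [50,0,0,0,0],
  [50,0,0,0,0],
])

```text
clock: 13.65
position: [0.5398, 0.2355, 0.0375]
ee_rot: [0.489, 3.102, 0.002]
force: [0.3, -0.6, 0.7]
width: 0.642
gripper_force: 15.0
```

```bash
python3 -c "
from h import *
bluecheck((.54,.235),.072,.1)
print(observe()['force'])"
```

```text
[0.5398 0.2355 0.0375] w 0.641987472116102 gf 14.999089669436216 rim A -0.02850860817410313 0.030660501887831388 B -0.02915131753920327 0.030688639113415694 [0.54013016 0.23632218 0.02812831]
z at A end 0.08873525958284428
z at A end 0.08859604818668564
[ 0.50236911  0.79629021 -0.47388665]
```

>>> apply_moves([
  [50,0,0,-0.025,0],
  [50,0,0,0,0],
  [80,0,0,0,0],
  [95,0,0,0,0],
  [95,0,0,0,0],
  [95,0,0,0.2,0],
  [95,0,0,0.6,0],
  [95,0,0,0.8,0],
  [95,0,0,0.5,0],
  [95,0,0,0,0],
])

```text
clock: 14.95
position: [0.5409, 0.2359, 0.1645]
ee_rot: [0.489, 3.099, 0.006]
force: [0.1, 0.4, 0.2]
width: 0.95
gripper_force: 0.0
```

```bash
python3 -c "
from h import *
bluecheck((.54,.235),.072,.1)
s,im,d,P=wrist(); rims(P,dict(b=(.54,.236)),.074,.095)"
```

```text
[0.5409 0.2359 0.1645] w 0.9495339068264887 gf 0.0 rim A -0.02884271442021082 0.028919609842109537 B -0.030183137549853804 0.029752849041267092 [0.54003673 0.23628868 0.02801525]
z at A end 0.08552596903159121
z at A end 0.08585853716728263
b 910 0.0865 [0.5402 0.2362 0.0281] bb [0.5408 0.2361 0.0803] [0.0598 0.0593 0.0125]
```

Blue is standing at (0.540, 0.236), about 3 mm short of the seat. Next is yellow.

>>> apply_moves([
  [95,-0.07,-0.35,0,0],
  [95,-0.13,-0.7,0,0],
  [95,-0.14,-0.8,0,0],
  [95,-0.15,-0.8,0,0],
  [95,-0.15,-0.8,0,0],
  [95,-0.15,-0.8,0,0],
  [95,-0.15,-0.8,0,0],
  [95,-0.13,-0.8,0,0],
  [95,-0.09,-0.5,-0.1,0],
  [95,0,-0.1,-0.3,0],
  [95,0,0,-0.3,0],
  [95,0,0,0,0],
])

```text
clock: 16.55
position: [0.4669, -0.1524, 0.1176]
ee_rot: [-0.491, -3.099, 0.001]
force: [-0.5, -0.0, -0.2]
width: 0.953
gripper_force: 0.0
```

```bash
python3 -c "
from h import *
s,im,d,P=wrist();print(s['position'],s['ee_rot']); rims(P,G)"
```

```text
[ 0.46692612 -0.15235407  0.11756691] [-4.91257161e-01 -3.09856435e+00  5.59403958e-04]
yellow 1123 0.0739 [ 0.469  -0.148   0.0282] bb [ 0.4696 -0.1483  0.069 ] [0.06   0.0599 0.0099]
red 381 0.0739 [ 0.457  -0.3105  0.0278] bb [ 0.4435 -0.3082  0.069 ] [0.0309 0.0534 0.0098]
```

>>> apply_moves([
  [95,0.03,0.07,-0.3,0],
  [95,0,0,-0.6,0],
  [95,0,0,-0.5,0],
  [95,0,0,-0.2,0],
  [95,0,0,0,0],
  [50,0,0,0,0],
  [50,0,0,0,0],
  [50,0,0,0,0],
  [50,0,0,0,0],
  [50,0,0,0,0],
  [50,0,0,0,0],
])

```text
clock: 17.98
position: [0.4718, -0.1476, 0.0236]
ee_rot: [0.489, 3.102, 0.0]
force: [-0.5, -0.0, 6.7]
width: 0.656
gripper_force: 15.0
```

```bash
python3 -c "
from h import *
s,im,d,P=wrist();print(s['position'],s['width'],s['force']); rims(P,G,.064,.085,.04)"
```

```text
[ 0.4717653  -0.14757865  0.02363743] 0.6557290317521325 [-4.76580651e-01 -1.87875585e-04  6.65928108e+00]
yellow 3058 0.085 [ 0.4693 -0.1467  0.029 ] bb [ 0.4703 -0.1481  0.0745] [0.0599 0.0752 0.021 ]
```

>>> apply_moves([
  [50,0,0,0.3,0],
  [50,0,0,0.7,0],
  [50,0,0,0.8,0],
  [50,0.05,0.3,0.4,0],
  [50,0.12,0.7,0,0],
  [50,0.14,0.8,0,0],
  [50,0.14,0.8,0,0],
  [50,0.14,0.8,0,0],
  [50,0.14,0.8,0,0],
  [50,0.14,0.8,0,0],
  [50,0.14,0.7,0,0],
  [50,0.08,0.4,0,0],
])

```text
clock: 19.52
position: [0.5364, 0.2209, 0.1548]
ee_rot: [-0.485, -3.103, -0.0]
force: [0.3, -0.7, -1.0]
width: 0.655
gripper_force: 15.0
```

>>> apply_moves([
  [50,0.14,0.3,0,0],
  [50,0,0,0,0],
  [50,0,0,0,0],
])

```text
clock: 19.9
position: [0.5453, 0.2344, 0.1551]
ee_rot: [-0.493, -3.103, 0.002]
force: [0.5, 0.1, -1.4]
width: 0.656
gripper_force: 15.0
```

```bash
cat >> h.py <<'E'
def held(hue,c=(.54,.236),zb=(.074,.09),name=None,bhue=112):
    s,im,d,P=wrist(name); hsv=cv2.cvtColor(im,cv2.COLOR_RGB2HSV).astype(int); p=s["position"]
    for nm,h,c0,lo,hi in(("held",hue,p[:2],p[2]+.04,p[2]+.062),("base",bhue,c,*zb)):
        hd=abs((hsv[...,0]-h+90)%180-90)
        m=(hd<12)&(hsv[...,1]>120)&(np.hypot(*(P[...,:2]-c0).transpose(2,0,1))<.045)&(P[...,2]>lo)&(P[...,2]<hi); q=P[m]
        if m.sum()<15: print(nm,m.sum());continue
        # circle with known outer radius on the visible top band
        f=least_squares(lambda v:np.hypot(*(q[:,:2]-v).T)-.0283,c0,loss="soft_l1",f_scale=.002).x
        print(nm,m.sum(),"zmax",np.percentile(q[:,2],98).round(4),circ(q[:,:2]).round(4),"fixR",f.round(4))
    print("tcp",p.round(4),"F",s["force"].round(1),"w",round(s["width"],3))
E
python3 -c "
from h import *
held(30,name='w7')"
```

```text
held 2201 zmax 0.2043 [0.5431 0.2362 0.0281] fixR [0.5432 0.2362]
base 430 zmax 0.0852 [0.5398 0.2364 0.0278] fixR [0.5403 0.2362]
tcp [0.5453 0.2344 0.1551] F [ 0.5  0.1 -1.4] w 0.656
```

>>> apply_moves([
  [50,-0.05,0,-0.2,0],
  [50,0,0,-0.3,0],
  [50,0,0,-0.2,0],
  [50,0,0,0,0],
])

```text
clock: 20.45
position: [0.5413, 0.2358, 0.112]
ee_rot: [-0.49, -3.101, 0.002]
force: [0.1, 0.3, -0.1]
width: 0.656
gripper_force: 15.0
```

```bash
python3 -c "
from h import *
held(30)"
```

```text
held 2197 zmax 0.1614 [0.5392 0.2375 0.0281] fixR [0.5392 0.2375]
base 488 zmax 0.0854 [0.5402 0.2363 0.0282] fixR [0.5403 0.2363]
tcp [0.5413 0.2358 0.112 ] F [ 0.1  0.3 -0.1] w 0.656
```

>>> apply_moves([
  [50,0.02,-0.02,-0.15,0],
  [50,0,0,-0.15,0],
  [50,0,0,-0.15,0],
  [50,0,0,-0.1,0],
  [50,0,0,-0.04,0],
  [50,0,0,0,0],
])

```text
clock: 21.25
position: [0.5434, 0.2353, 0.0776]
ee_rot: [-0.489, -3.103, 0.0]
force: [-0.0, 0.4, -0.1]
width: 0.657
gripper_force: 15.0
```

```bash
python3 -c "
from h import *
held(30)"
```

```text
held 2185 zmax 0.127 [0.5411 0.2369 0.0281] fixR [0.5412 0.2369]
base 455 zmax 0.0853 [0.541  0.2363 0.0294] fixR [0.5398 0.2365]
tcp [0.5434 0.2353 0.0776] F [-0.   0.4 -0.1] w 0.657
```

>>> apply_moves([
  [50,0,0,-0.03,0],
  [50,0,0,0,0],
  [80,0,0,0,0],
  [95,0,0,0,0],
  [95,0,0,0,0],
  [95,0,0,0.2,0],
  [95,0,0,0.6,0],
  [95,0,0,0.8,0],
  [95,0,0,0.5,0],
  [95,0,0,0,0],
])

```text
clock: 22.55
position: [0.5451, 0.2358, 0.2055]
ee_rot: [0.489, 3.099, 0.006]
force: [-0.5, 0.4, -0.4]
width: 0.951
gripper_force: 0.0
```

```bash
python3 -c "
from h import *
held(30,zb=(.113,.13),bhue=30)"
```

```text
held 0
base 839 zmax 0.1242 [0.5412 0.2371 0.0281] fixR [0.5412 0.2371]
tcp [0.5451 0.2358 0.2055] F [-0.5  0.4 -0.4] w 0.951
```

Yellow is fully nested, rim at about 0.123. Now the red pot.

>>> apply_moves([
  [95,-0.05,-0.4,0,0],
  [95,-0.12,-0.8,0,0],
  [95,-0.14,-0.9,0,0],
  [95,-0.14,-0.9,0,0],
  [95,-0.14,-0.9,0,0],
  [95,-0.14,-0.9,0,0],
  [95,-0.14,-0.9,0,0],
  [95,-0.14,-0.9,0,0],
  [95,-0.14,-0.9,-0.1,0],
  [95,-0.14,-0.9,-0.3,0],
  [95,-0.1,-0.5,-0.5,0],
  [95,-0.03,-0.2,-0.5,0],
])

```text
clock: 24.1
position: [0.4551, -0.3137, 0.1165]
ee_rot: [-0.496, -3.101, 0.001]
force: [1.0, 0.7, 0.7]
width: 0.952
gripper_force: 0.0
```

>>> apply_moves([
  [95,0,0,0,0],
])

```text
clock: 24.22
position: [0.4545, -0.3113, 0.1157]
ee_rot: [-0.494, -3.097, -0.001]
force: [0.7, -0.2, -0.1]
width: 0.949
gripper_force: 0.0
```

```bash
python3 -c "
from h import *
s,im,d,P=wrist();print(s['position'],s['ee_rot']); rims(P,G)"
```

```text
[ 0.45454697 -0.31125167  0.11565273] [-4.94052158e-01 -3.09659457e+00 -1.43450050e-03]
red 1135 0.0739 [ 0.4569 -0.3119  0.0282] bb [ 0.4574 -0.312   0.0689] [0.0598 0.0598 0.0099]
```

>>> apply_moves([
  [95,0.05,0,-0.3,0],
  [95,0,0,-0.6,0],
  [95,0,0,-0.45,0],
  [95,0,0,-0.18,0],
  [95,0,0,0,0],
  [50,0,0,0,0],
  [50,0,0,0,0],
  [50,0,0,0,0],
  [50,0,0,0,0],
  [50,0,0,0,0],
  [50,0,0,0,0],
])

```text
clock: 25.65
position: [0.4615, -0.311, 0.0266]
ee_rot: [0.49, 3.102, -0.0]
force: [-0.5, 0.2, 6.9]
width: 0.634
gripper_force: 15.0
```

>>> apply_moves([
  [50,0,0,0.3,0],
  [50,0,0,0.7,0],
  [50,0,0,0.8,0],
  [50,0.05,0.3,0.6,0],
  [50,0.12,0.7,0.3,0],
  [50,0.13,0.8,0,0],
  [50,0.13,0.8,0,0],
  [50,0.13,0.8,0,0],
  [50,0.13,0.8,0,0],
  [50,0.13,0.8,0,0],
  [50,0.13,0.8,0,0],
  [50,0.13,0.8,0,0],
])

```text
clock: 27.15
position: [0.5259, 0.0866, 0.1892]
ee_rot: [0.49, 3.102, 0.0]
force: [0.8, -0.0, -0.6]
width: 0.638
gripper_force: 15.0
```

>>> apply_moves([
  [50,0.13,0.8,0,0],
  [50,0.11,0.8,0,0],
  [50,0.07,0.5,0,0],
  [50,0.03,0.2,0,0],
  [50,0,0,0,0],
  [50,0,0,0,0],
])

```text
clock: 27.9
position: [0.5465, 0.2212, 0.1885]
ee_rot: [0.493, 3.102, -0.001]
force: [-0.7, -1.1, -0.3]
width: 0.636
gripper_force: 15.0
```

```bash
python3 -c "
from h import *
held(0,zb=(.113,.13),bhue=30)"
```

```text
held 1654 zmax 0.235 [0.5426 0.2236 0.0282] fixR [0.5426 0.2235]
base 436 zmax 0.1241 [0.5411 0.2369 0.028 ] fixR [0.5415 0.2366]
tcp [0.5465 0.2212 0.1885] F [-0.7 -1.1 -0.3] w 0.636
```

>>> apply_moves([
  [50,-0.02,0.22,0,0],
  [50,0,0,-0.2,0],
  [50,0,0,-0.2,0],
  [50,0,0,-0.1,0],
  [50,0,0,0,0],
])

```text
clock: 28.58
position: [0.5448, 0.236, 0.1574]
ee_rot: [-0.49, -3.102, 0.002]
force: [0.3, -0.2, -0.7]
width: 0.636
gripper_force: 15.0
```

```bash
python3 -c "
from h import *
held(0,zb=(.113,.13),bhue=30)"
```

```text
held 1651 zmax 0.2038 [0.5409 0.2384 0.0281] fixR [0.541  0.2384]
base 452 zmax 0.1243 [0.5412 0.2371 0.0281] fixR [0.5414 0.2371]
tcp [0.5448 0.236  0.1574] F [ 0.3 -0.2 -0.7] w 0.636
```

>>> apply_moves([
  [50,0,-0.02,-0.15,0],
  [50,0,0,-0.15,0],
  [50,0,0,-0.15,0],
  [50,0,0,-0.12,0],
  [50,0,0,-0.06,0],
  [50,0,0,0,0],
])

```text
clock: 29.38
position: [0.5451, 0.2352, 0.1201]
ee_rot: [-0.49, -3.103, 0.0]
force: [-0.0, 0.0, 0.0]
width: 0.635
gripper_force: 15.0
```

```bash
python3 -c "
from h import *
held(0,zb=(.113,.13),bhue=30)"
```

```text
held 1648 zmax 0.1666 [0.5411 0.2375 0.0281] fixR [0.5412 0.2375]
base 289 zmax 0.129 [0.5422 0.2367 0.0299] fixR [0.5405 0.2372]
tcp [0.5451 0.2352 0.1201] F [-0.  0.  0.] w 0.635
```

>>> apply_moves([
  [50,0,0,-0.04,0],
  [50,0,0,0,0],
  [80,0,0,0,0],
  [95,0,0,0,0],
  [95,0,0,0,0],
  [95,0,0,0.2,0],
  [95,0,0,0.6,0],
  [95,0,0,0.8,0],
  [95,0,0,0.4,0],
  [95,0,0,0,0],
])

```text
clock: 30.68
position: [0.5465, 0.2356, 0.2409]
ee_rot: [0.489, 3.099, 0.005]
force: [0.8, -0.5, -0.2]
width: 0.949
gripper_force: 0.0
```

```bash
python3 -c "
from h import *
held(0,zb=(.15,.17),bhue=0); print(observe()['joints'])"
```

```text
held 0
base 939 zmax 0.1632 [0.541  0.2378 0.0281] fixR [0.541  0.2378]
tcp [0.5465 0.2356 0.2409] F [ 0.8 -0.5 -0.2] w 0.949
[-0.81732963  0.36663382  0.44801829  1.62434388 -0.1687383   1.18685267
  0.92567328]
```

>>> apply_moves([
  [95,0,-0.2,0,0.2],
  [95,-0.1,-0.3,0,0.35],
  [95,-0.1,-0.3,0,0.35],
  [95,-0.1,-0.3,0,0.35],
  [95,-0.1,-0.3,0,0.35],
  [95,-0.1,-0.3,0,0.35],
  [95,-0.1,-0.3,0,0.35],
  [95,-0.1,-0.3,0,0.35],
  [95,-0.1,-0.3,0,0.35],
  [95,-0.05,-0.1,0,0.23],
  [95,0,0,0,0],
])

```text
clock: 32.1
position: [0.4934, 0.0726, 0.2372]
ee_rot: [1.901, -2.5, -0.001]
force: [0.1, 0.1, 0.2]
width: 0.953
gripper_force: 0.0
```

```bash
python3 -c "
from h import *
s,im,d,P=wrist('w8');print(s['position'],s['ee_rot'],s['joints'][6]);carrier(im,P)"
```

```text
[0.49341946 0.0725898  0.23720565] [ 1.90064608e+00 -2.49954587e+00 -1.04656064e-03] 2.668684762756972
carrier ((517.6826782226562, 156.200927734375), (258.8492736816406, 111.37124633789062), 74.36515808105469) 0.012191383719498655
grip [0.4948 0.0738 0.0725] ((503.1638488769531, 54.58110046386719), (27.525047302246094, 72.20345306396484), 23.048372268676758) 362Traceback (most recent call last):
  File "<string>", line 3, in <module>
    s,im,d,P=wrist('w8');print(s['position'],s['ee_rot'],s['joints'][6]);carrier(im,P)
                                                                         ~~~~~~~^^^^^^
  File "h.py", line 34, in carrier
    print("V: y",t[v].min(),t[v].max(),"x",(q@x)[v].min(),(q@x)[v].max(),"| jaw y pct",np.percentile(t[~v],[2,20,50,80,98]) if (~v).sum() else '')
                 ~~~~~~~~^^
    return umr_minimum(a, axis, None, out, keepdims, initial, where)
ValueError: zero-size array to reduction operation minimum which has no identity
```

Red is nested, rim at about 0.162, and the gripper now closes along carrier x at the clamp grip. Going down onto the green grip.

>>> apply_moves([
  [95,0.02,0.01,-0.4,0],
  [95,0,0,-0.7,0],
  [95,0,0,-0.8,0],
  [95,0,0,-0.8,0],
  [95,0,0,-0.5,0],
  [95,0,0,-0.3,0],
  [95,0,0,-0.12,0],
  [50,0,0,0,0],
  [35,0,0,0,0],
  [35,0,0,0,0],
  [35,0,0,0,0],
  [35,0,0,0,0],
], newtons=20)

```text
clock: 33.65
position: [0.4955, 0.0739, 0.021]
ee_rot: [-1.904, 2.499, -0.0]
force: [-0.3, -0.4, 0.1]
width: 0.456
gripper_force: 0.0
```

```bash
python3 - <<'E'
from h import *
s,im,d,P=wrist('w9'); print(s['position'],s['width'],s['force'],s['joints'][6])
hsv=cv2.cvtColor(im,cv2.COLOR_RGB2HSV).astype(int)
m=(abs(hsv[...,0]-60)<20)&(hsv[...,1]>120)&(P[...,2]>.069)&(P[...,2]<.08); q=P[m]
r=q[:,:2]-s['position'][:2]; y=np.array([.2665,.964]);x=np.array([.964,-.2665])
print(m.sum(),"grip lat",(r@x).min(),(r@x).max(),"along",(r@y).min(),(r@y).max())
E
```

```text
[0.4954597  0.07393285 0.0209642 ] 0.4563631677121197 [-0.34086493 -0.37790707  0.10914563] 2.7082041400578416
948 grip lat -0.011929005880537863 0.009827884540609523 along -0.012107436373979036 0.001009372333612155
```

View pics/w9.png

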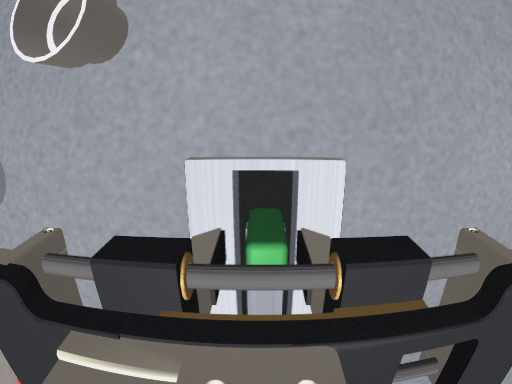

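w9 shows the green grip at (266,238), centred between the fingers to about 1 mm. Closing on it.

>>> apply_moves([
  [15,-0.01,0,0,0],
  [15,0,0,0,0],
  [15,0,0,0,0],
  [15,0,0,0,0],
  [15,0,0,0,0],
], newtons=20)

```text
clock: 34.33
position: [0.4925, 0.0743, 0.0205]
ee_rot: [1.903, -2.496, -0.004]
force: [-6.5, 1.8, 5.5]
width: 0.234
gripper_force: 20.0
```

>>> apply_moves([
  [15,0.013,0.05,0,0],
  [15,0.027,0.096,0,0],
  [15,0.027,0.096,0,0],
  [15,0.027,0.096,0,0],
  [15,0.027,0.096,0,0],
  [15,0.027,0.096,0,0],
  [15,0.027,0.096,0,0],
  [15,0.027,0.096,0,0],
  [15,0,0,0,0],
])

```text
clock: 35.45
position: [0.5047, 0.1181, 0.0205]
ee_rot: [1.904, -2.496, -0.004]
force: [-6.9, 2.9, 5.0]
width: 0.238
gripper_force: 20.0
```

```bash
cat >> h.py <<'E'
def stack():
    im,d,P=cloud("top")
    for n,lo,hi in(("red",.15,.18),("yellow",.11,.135)):
        k=(np.hypot(*(P[...,:2]-[.541,.238]).transpose(2,0,1))<.04)&(P[...,2]>lo)&(P[...,2]<hi)
        if n=="red" and k.sum()>20: print(n,k.sum(),P[k][:,2].max(),circ(P[k][:,:2]))
    s=observe(); r=s["position"][:2]-[.5177,.1568]
    print(s["position"],"along",r@[.2665,.964],"lat",r@[.964,-.2665],"Fy",s["force"]@[.2665,.964,0],s["force"],s["width"])
E
python3 -c "
from h import *
stack()"
```

```text
[0.50475863 0.11812486 0.02048529] along -0.04073171305354631 lat -0.002168559837475236 Fy 1.2968941979932656 [-6.27948989  3.08130524  4.40472983] 0.23889620070545464
```

>>> apply_moves([
  [15,0.005,0.016,0,0],
  [15,0.005,0.016,0,0],
  [15,0.004,0.016,0,0],
  [15,0.004,0.016,0,0],
  [15,0,0,0,0],
])

```text
clock: 36.12
position: [0.5054, 0.1205, 0.0205]
ee_rot: [1.901, -2.496, -0.003]
force: [-7.8, -2.0, 7.3]
width: 0.239
gripper_force: 20.0
```

>>> apply_moves([
  [15,0.004,0.016,0,0],
  [15,0,0,0,0],
])

```text
clock: 36.38
position: [0.5054, 0.1206, 0.0204]
ee_rot: [1.9, -2.495, -0.002]
force: [-9.1, -4.7, 9.5]
width: 0.24
gripper_force: 20.0
```

>>> apply_moves([
  [15,0.004,0.016,0,0],
  [15,0,0,0,0],
])

```text
clock: 36.62
position: [0.5054, 0.1206, 0.0204]
ee_rot: [1.899, -2.495, -0.002]
force: [-9.6, -6.9, 11.9]
width: 0.238
gripper_force: 20.0
```

Motion stopped at y = 0.1206 and the force is building. I need to know whether the pot is home in the V or jammed, so I'm measuring the stack with both fixed cameras.

```bash
python3 - <<'E'
from h import *
for n in("side","top"):
    im,d,P=cloud(n); cv2.imwrite(f"pics/{n}9.png",im[...,::-1])
    c=np.array([.5177,.1568]); y=np.array([.2665,.964]);x=np.array([.964,-.2665])
    hsv=cv2.cvtColor(im,cv2.COLOR_RGB2HSV).astype(int); near=np.hypot(*(P[...,:2]-[.541,.238]).transpose(2,0,1))<.045
    for nm,h,lo,hi in(("red",0,.152,.175),("yellow",30,.11,.13),("blue",112,.072,.092),("bluefoot",112,.015,.04)):
        k=near&(abs((hsv[...,0]-h+90)%180-90)<12)&(hsv[...,1]>120)&(P[...,2]>lo)&(P[...,2]<hi)
        if k.sum()<15: print(n,nm,k.sum()); continue
        q=P[k]; f=least_squares(lambda v:np.hypot(*(q[:,:2]-v).T)-(.0283 if nm=="red" else .024 if "foot" in nm else .03),[.541,.238],loss="soft_l1",f_scale=.002).x
        print(n,nm,k.sum(),"z",np.percentile(q[:,2],[2,98]).round(4),f.round(4),"along",((f-c)@y).round(4),"lat",((f-c)@x).round(4))
    u,v=258,150
im,d,P=cloud("side"); m=np.hypot(*(P[...,:2]-[.52,.19]).transpose(2,0,1))<.1
v,u=np.where(m); v0,v1,u0,u1=v.min(),v.max(),u.min(),u.max(); v0=max(v0-30,0); print(v0,v1,u0,u1)
cv2.imwrite("pics/s10.png",cv2.resize(im[v0:v1,u0:u1,::-1],(800,600),interpolation=cv2.INTER_CUBIC))
E
```

```text
side red 25 z [0.1531 0.1651] [0.5401 0.2343] along 0.0807 lat 0.0009
side yellow 30 z [0.1104 0.1238] [0.5413 0.2341] along 0.0808 lat 0.0022
side blue 1
side bluefoot 0
top red 0
top yellow 0
top blue 0
top bluefoot 0
0 184 151 227
```

View pics/s10.png

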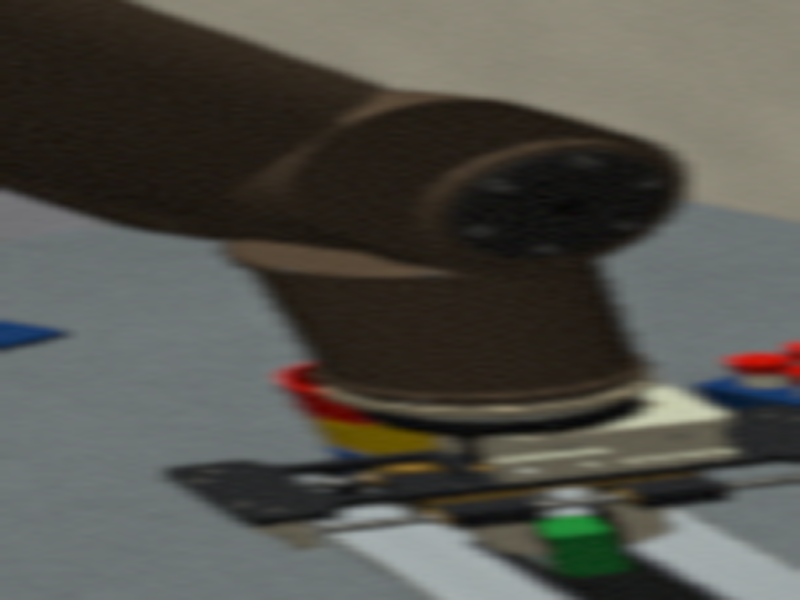

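The stack is still upright, with red and yellow at the same along-carrier position. Correcting for the side camera's offset of about 4 mm, it sits at about 85 mm, which is home. I'll let go, rise and check from close.

>>> apply_moves([
  [40,0,0,0,0],
  [60,0,0,0,0],
  [60,0,0,0,0],
  [60,0,0,0.3,0],
  [60,0,-0.1,0.7,0],
  [60,-0.1,-0.5,0.9,0],
  [60,-0.1,-0.5,0.9,0],
  [60,-0.1,-0.5,0.9,0],
  [60,-0.1,-0.5,0.6,0],
  [60,0,0,0,0],
])

```text
clock: 38.02
position: [0.4877, 0.0024, 0.27]
ee_rot: [-1.894, 2.502, -0.001]
force: [0.6, 0.4, -0.2]
width: 0.598
gripper_force: 0.0
```

```bash
cat > chk.py <<'E'
from h import *
c=np.array([.5177,.1568]); y=np.array([.2665,.964]);x=np.array([.964,-.2665])
def look(n,pic=None):
    if n=="wrist": s,im,d,P=wrist(); print(s["position"])
    else: im,d,P=cloud(n)
    if pic: cv2.imwrite(f"pics/{pic}.png",im[...,::-1])
    hsv=cv2.cvtColor(im,cv2.COLOR_RGB2HSV).astype(int); r=P[...,:2]-c; a=r@y; l=r@x; z=P[...,2]
    for nm,h,lo,hi,R in(("red",0,.152,.175,.0283),("yellow",30,.09,.118,.03),("blue",112,.05,.08,.03),("foot",112,.015,.043,.024)):
        k=(abs(a-.085)<.04)&(abs(l)<.04)&(abs((hsv[...,0]-h+90)%180-90)<12)&(hsv[...,1]>120)&(z>lo)&(z<hi)
        if k.sum()<10: print(n,nm,k.sum()); continue
        q=np.c_[l[k],a[k]]; f=least_squares(lambda v:np.hypot(*(q-v).T)-R,[0,.09],loss="soft_l1",f_scale=.002).x
        print(n,nm,k.sum(),"z",np.percentile(z[k],[2,98]).round(4),"lat",f[0].round(4),"along",f[1].round(4),"min along",np.percentile(a[k],1).round(4))
    m=np.isin(np.arange(1),0); k=(a<.075)&(a>.03)&(abs(l)<.02)&(z>.035)&(z<.041)&(hsv[...,1]<90)
    if k.sum()>3: print(n,"jaw top along",np.percentile(a[k],[3,50,97]).round(4),k.sum())
    k=(abs(hsv[...,0]-60)<20)&(hsv[...,1]>120)&(z>.069)&(z<.077)&(abs(l)<.03)
    if k.sum()>3: print(n,"grip along",a[k].min().round(4),a[k].max().round(4))
    k=(a>.085)&(a<.14)&(abs(l)<.06)&(hsv[...,2]<70)&(z>.03)&(z<.043)
    if k.sum()>3: print(n,"V along",a[k].min().round(4),a[k].max().round(4))
E
python3 -c "
from chk import *
look('wrist','w11');look('side')"
```

```text
[0.48768703 0.00235519 0.27001987]
wrist red 0
wrist yellow 92 z [0.0901 0.0999] lat 0.0029 along 0.0852 min along 0.0543
wrist blue 372 z [0.0508 0.0794] lat 0.0018 along 0.084 min along 0.053
wrist foot 26 z [0.0177 0.0385] lat 0.0019 along 0.0848 min along 0.0637
wrist jaw top along [0.0544 0.0569 0.0599] 67
wrist grip along -0.0492 -0.0261
wrist V along 0.0875 0.0949
side red 44 z [0.1526 0.1653] lat 0.0008 along 0.0802 min along 0.0494
side yellow 112 z [0.0916 0.1169] lat 0.0018 along 0.0814 min along 0.0495
side blue 109 z [0.0503 0.0786] lat 0.0004 along 0.0807 min along 0.0495
side foot 11 z [0.0216 0.0422] lat -0.0016 along 0.0844 min along 0.0598
side jaw top along [0.0471 0.0516 0.0594] 31
side grip along -0.0532 -0.0287
side V along 0.0856 0.0948
```

```bash
python3 -c "
from chk import *
look('top','top12')"
```

```text
top red 98 z [0.1524 0.1648] lat 0.0016 along 0.0836 min along 0.0754
top yellow 0
top blue 0
top foot 0
```

>>> apply_moves([
  [60,0.1,0.4,0.1,0],
  [60,0.2,0.7,0.1,0],
  [60,0.2,0.7,0,0],
  [60,0.2,0.7,0,0],
  [60,0.1,0.4,0,0],
  [60,0,0,0,0],
])

```text
clock: 38.92
position: [0.533, 0.1842, 0.2778]
ee_rot: [1.912, -2.489, -0.006]
force: [0.3, 0.2, -0.7]
width: 0.601
gripper_force: 0.0
```

```bash
python3 -c "
from chk import *
look('wrist')
s,im,d,P=wrist('w13'); carrier(im,P)
r=P[...,:2]-c; a=r@y; l=r@x; z=P[...,2]
for lo in np.arange(-.06,.066,.004):
    k=(abs(l)<.008)&(a>lo)&(a<lo+.004)&(z<.09)
    print(lo.round(3),k.sum(),np.percentile(z[k],[5,50,95]).round(3) if k.sum() else '')"
```

```text
[0.53304743 0.1842207  0.27779165]
wrist red 683 z [0.1525 0.1632] lat 0.0021 along 0.0842 min along 0.0554
wrist yellow 227 z [0.0915 0.1174] lat 0.0025 along 0.0849 min along 0.0546
wrist blue 169 z [0.0523 0.0796] lat 0.0017 along 0.0838 min along 0.0536
wrist foot 2
wrist jaw top along [0.0514 0.0542 0.0588] 125
wrist grip along -0.0484 -0.0244
wrist V along 0.0878 0.0944
carrier ((517.5381469726562, 156.52662658691406), (259.3153991699219, 110.83297729492188), 74.34210968017578) 0.01206484437414429
grip [0.5072 0.121  0.072 ] ((508.3451232910156, 121.52711486816406), (22.488195419311523, 20.863529205322266), 75.17102813720703) 254
V: y 0.04910509789698932 0.09394381759153415 x -0.036122785008031344 0.038064660306006984 | jaw y pct 
-0.06 24 [0.011 0.012 0.013]
-0.056 33 [0.011 0.012 0.013]
-0.052 22 [0.011 0.012 0.014]
-0.048 36 [0.07  0.072 0.073]
-0.044 35 [0.071 0.072 0.074]
-0.04 38 [0.071 0.072 0.074]
-0.036 38 [0.071 0.073 0.074]
-0.032 42 [0.071 0.073 0.074]
-0.028 26 [0.07  0.072 0.073]
-0.024 14 [0.026 0.069 0.07 ]
-0.02 32 [0.024 0.025 0.026]
-0.016 33 [0.024 0.025 0.027]
-0.012 32 [0.025 0.026 0.027]
-0.008 23 [0.024 0.025 0.027]
-0.004 33 [0.025 0.026 0.027]
0.0 33 [0.024 0.026 0.027]
0.004 22 [0.025 0.026 0.027]
0.008 33 [0.025 0.026 0.027]
0.012 33 [0.024 0.025 0.027]
0.016 23 [0.025 0.026 0.028]
0.02 32 [0.024 0.026 0.026]
0.024 33 [0.024 0.025 0.027]
0.028 22 [0.024 0.025 0.027]
0.032 33 [0.024 0.025 0.027]
0.036 30 [0.025 0.026 0.027]
0.04 25 [0.025 0.025 0.027]
0.044 33 [0.024 0.025 0.026]
0.048 45 [0.025 0.027 0.036]
0.052 128 [0.038 0.063 0.085]
0.056 4 [0.045 0.084 0.089]
0.06 0 
0.064 0
```

```bash
python3 -c "
from cell import arm
print(arm.sign_off())"
```

```text
the job is handed in; nothing more can be done
None
```

The job is handed in: by the last camera check the blue, yellow and red pots are nested upright at the seat with the clamp jaw touching the blue pot, after about 39 s; a first grasp that closed too high tilted the blue pot about 13° before it settled upright again, and the bottle, tip box and tube rack were never approached, though I did not re-measure them.

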